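# Point out the next pots for the kiln

### The arm

A 7-joint arm with a two-finger parallel gripper is mounted at the origin on the work surface. World frame = base frame: x ahead of the robot, y to its left, z up, the work surface at z = 0. Lengths are in m, angles in rad, forces in N, time in s.
With the tool pointing down it reaches from about 0.4 to 0.85 m from the base axis. Payload 10.4 kg.
Tool frame: the origin (TCP) lies between the finger pads, 19 mm behind the fingertips; this is the grasp point; z points along the fingers, y is the line along which they close (so a half turn about z gives the same grasp; the last joint's range is limited). The gripper opens to 85 mm and grips with 20 to 120 N. Pads are 22 mm wide; open, the fingers measure 114 mm over their backs; the gripper's body (76 mm by 85 mm) begins 54 mm behind the grasp point. The pads swing forward as they close: fully open they stand 13 mm farther back than shut.
Start: joints at [1.179, 0.332, -0.065, 1.46, 0.022, 1.35, -0.088], TCP at [0.225, -0.583, 0.25] pointing down, gripper open.
Joint ranges: [-2.6, 2.6], [-0.5, 2.12], [-1.47, 1.34], [0.16, 2.42], [-1.27, 4.41], [0.06, 2.06], [-2.6, 2.6]. Speed limits (rad/s): [2.22, 2.22, 2.79, 2.79, 3.14, 3.14, 3.14].

### API

Orientations are given as a unit quaternion [x, y, z, w].
In Python, from workcell import manip gives the robot as it stands.
- The arm moves only by the tool move_arm, never from a script. Its argument "plan" is one flat list of numbers, 7 for each row, row after row: the turn, a rotation vector about the tool's x, y, z in rad, then the shift along the tool's x, y, z in m, then the finger opening in m, from 0 to 0.0854. In form: [ax, ay, az, dx, dy, dz, gripper, ax, ay, az, dx, dy, dz, gripper, ...]. A call has 1 to 12 rows; each row is the pose to reach, as a shift and turn from the pose commanded when the call began, along the tool's axes at that moment; what a row does not reach only later rows make up. A row lasts 1/8 s, in which the tool goes at most 62.5 mm and 10.7 degrees, less where a joint would pass 70% of its speed; a pose out of reach is approached as far as the arm can. A call with a gripper value outside its range is refused whole. The fingers move at their own pace and stop on an object; "squeeze" is the grip in N (left out, the last holds). Time passes only in rows, so rows that repeat a pose let the fingers close. It gives the time, the measured TCP pose, the force, the opening and the grip force at its end, in the units of the state.
- manip.get_obs(): the state, without advancing time (a new reading comes with each control period).
- manip.camera(name): name is "side" or "top" or "wrist"; returns a dict with "color" (420x560x3 uint8, red, green, blue), "fx", "fy", "cx", "cy" (pixels), "cam_to_world" (4x4, takes a point from camera to world coordinates); the wrist camera has in their place "mount" (4x4, takes a point from camera to tool coordinates, whose origin is the TCP and whose axes are the flange's). Camera axes: x right, y down, z forward; pixel columns grow to the right and rows downward; lengths in m; the calibration is good to about 2 mm. The wrist camera is an equidistant fisheye: a pixel r from the principal point sees the ray r / f radians off the axis. A picture is of the moment at which its call begins: read the wrist's pose just before it. There is no depth.
- manip.hand_in(): hands the job in; it is judged then, once.
Trained networks look in a picture, given as the dict that the camera call returned (one of the last four; its "shot" number tells which), for a name from the list of things; names that differ only in an ending like _2 or _b are one class to them, and where a whole thing is asked for, a point or a joint stands for the part that bears it (a point fixed in the world has none). Each returns a list of dicts, best first, with "conf" (0 to 1); they miss things now and then, are a little off and sometimes report something else, mostly with a low value. They report only what shows in the picture. A call takes as long as a camera call. They do not tell look-alikes from the thing itself.
- manip.look_for(picture, label): "position" ([x, y, z] in m, in the coordinates of the camera as it stood for that picture, good to about 4 mm: the middle of the surface that is visible of it).
- manip.silhouettes(picture, label): "pixels" (420x560 bool, what is visible of it).
- manip.tip_of(picture, label): "position" ([x, y, z] in m, in the coordinates of the camera as it stood for that picture, good to about 4 mm: a listed point, or the origin of a listed thing).
The state is a dict: "clock": time; "joint_pos": joint angles; "joint_velocities": joint speeds; "tau": joint torques, N m; "position": TCP position; "ee_rot": TCP orientation; "ft_force": force on the tool from outside, world axes, zero at the start; "torque": the same for the moment, N m; "grip_width": opening from 0.0 (shut) to 1.0 (fully open); "grasp_force": force on a finger pad.
Only numpy, scipy, OpenCV 4.12 (cv2) and the standard library are available. Lean on these libraries where they do the work, as an engineer would, in place of code of your own. Each camera call takes 0.05 s, during which the arm holds its last target. There are 200 camera calls.

### The job

Show the kiln loader which two unglazed pots on the ware board to fire next: with the fingers pointing down, hold the tool point over the middle of the tall narrow-necked vase, fingertips two or three centimetres above its mouth, for about two seconds without touching it, and then do the same over the wide low bowl. Then press the round call button on the small grey box all the way down with the fingertips and let it come back up. Do not touch, move or lift any pot, do not dip down over the other two pots, and leave the pot of tools where it is.

Things in the scene. Friction and masses are not known exactly. Their poses are not given: they have to be found in the camera images.
- vase: first pot to point at: terracotta vase, the tallest pot, 150 mm high, 88 mm across its belly, narrowing to a 44 mm neck and a 54 mm wide mouth; loose, stands upright on the ware board; origin at the centre of its foot, z up
- vase_mouth (a point): the vase's mouth: centre of its mouth, at rim height; z up
- bowl: second pot to point at: terracotta bowl, the lowest and widest pot, 55 mm high, flaring to a 130 mm wide mouth; loose, upright on the ware board; origin at the centre of its foot, z up
- bowl_mouth (a point): the bowl's mouth: centre of its mouth, at rim height; z up
- jar: not to be pointed at: round-bellied terracotta jar, 110 mm high, 104 mm across the belly, 80 mm mouth; loose on the ware board; origin at the centre of its foot, z up
- jar_mouth (a point): the jar's mouth: centre of its mouth, at rim height; z up
- beaker: not to be pointed at: straight-sided terracotta beaker, 90 mm high, 76 mm wide; loose on the ware board; origin at the centre of its foot, z up
- beaker_mouth (a point): the beaker's mouth: centre of its mouth, at rim height; z up
- wareboard: fixed plywood board, 200 x 620 x 18 mm, its long side along its own y; the four pots stand in a row along it, in any order, about 150 mm apart; origin at the centre of its underside, z up
- callbox: grey metal box fixed to the table, 70 x 90 x 50 mm high, near the robot on the left or the right, with the call button on its top; origin at the centre of its underside, z up
- call_top (a point): centre of the top face of the round black call button (34 mm across), 72 mm above the table when it is up; moves with the button
- call (a joint): call button travel: 0 up, 0.006 m fully down; spring, about 4 N to press fully down, comes back up by itself
- toolpot: white ceramic pot, 80 mm wide, 95 mm high, with thin tools standing in it up to 190 mm; loose, on the table, right of the robot when the call box is on its left and the other way round; origin at the centre of its foot
Mind the look-alikes: they are no part of the job. Leave any green or red look-alike of the bowl alone. Of the things shaped like the callbox, the grey one is meant.

How it is judged:
By the outcome, as a careful person would: the job done as asked, in the order asked, and still so for the second after the job is handed in, with the robot touching nothing.
It also fails if it takes over 54 s, if anything falls off the work surface, if the arm or the gripper's body presses on something with over 40 N, if the wrist force passes 120 N, or if a joint passes its speed limit or range.

## Working session

There is one attempt and no reset: what is moved stays moved. The work goes in short steps, Python scripts to look and compute and a tool call to move; the robot and the scene stay as the last step left them, time stands still between calls to the robot, and variables do not carry over. Pictures are saved under pics/ and viewed, at most 10 in all, crops included, and the job is handed in when it is done.

Besides the shell and the picture viewer there is one more tool, called after "Emit:" in YAML: its name, and indented under it one key for each argument. move_arm: Moves the arm, as the interface text tells. Its arguments: {"type":"object","properties":{"plan":{"type":"array","items":{"type":"number"}},"squeeze":{"type":"number"}},"required":["plan"]}

```bash
mkdir -p pics; cat > h.py <<'E'
from workcell import manip
import numpy as np, cv2
def tw(cam,p): return (np.array(cam["cam_to_world"])@np.append(p,1))[:3]
E
python3 - <<'E'
from h import *
o=manip.get_obs(); print({k:np.round(o[k],3) for k in ("clock","position","ee_rot","joint_pos","grip_width","ft_force")})
for n in ("top","side"):
    c=manip.camera(n); cv2.imwrite(f"pics/{n}.png",c["color"][:,:,::-1])
    for l in ("vase_mouth","bowl_mouth","jar_mouth","beaker_mouth","call_top","toolpot","wareboard","callbox"):
        for r in manip.tip_of(c,l)[:3]:
            p=np.array(r["position"]); print(n,l,round(r["conf"],2),np.round(tw(c,p),3),np.round([c["fx"]*p[0]/p[2]+c["cx"],c["fy"]*p[1]/p[2]+c["cy"]]))
E
```

```text
{'clock': np.float64(0.0), 'position': array([ 0.225, -0.583,  0.249]), 'ee_rot': array([ 0.983,  0.183, -0.   , -0.001]), 'joint_pos': array([ 1.179,  0.333, -0.065,  1.461,  0.022,  1.35 , -0.088]), 'grip_width': np.float64(0.999), 'ft_force': array([-0.106, -0.407,  0.372])}
top vase_mouth 0.58 [ 0.589 -0.076  0.167] [285. 155.]
top bowl_mouth 0.82 [ 0.673 -0.41   0.059] [397. 136.]
top bowl_mouth 0.75 [ 0.493 -0.435  0.057] [405. 196.]
top jar_mouth 0.81 [0.552 0.223 0.127] [179. 168.]
top jar_mouth 0.44 [ 0.359 -0.269  0.075] [349. 240.]
top beaker_mouth 0.75 [0.555 0.071 0.104] [234. 169.]
top beaker_mouth 0.67 [ 0.588 -0.077  0.017] [285. 163.]
top call_top 0.55 [ 0.357 -0.267  0.074] [348. 240.]
top call_top 0.48 [ 0.593 -0.08   0.168] [286. 154.]
top call_top 0.39 [ 0.212 -0.298  0.073] [358. 291.]
top toolpot 0.95 [0.366 0.298 0.   ] [162. 233.]
top wareboard 0.89 [ 0.578 -0.004 -0.001] [262. 167.]
top callbox 0.95 [ 0.363 -0.269  0.002] [346. 238.]
top callbox 0.91 [ 0.211 -0.3    0.004] [355. 288.]
side vase_mouth 0.75 [ 0.595 -0.072  0.171] [222. 176.]
side bowl_mouth 0.85 [ 0.499 -0.432  0.055] [303. 160.]
side bowl_mouth 0.62 [ 0.674 -0.407  0.054] [258. 151.]
side bowl_mouth 0.57 [ 0.58  -0.218  0.069] [253. 181.]
side jar_mouth 0.78 [0.562 0.217 0.128] [168. 251.]
side beaker_mouth 0.92 [0.558 0.073 0.112] [204. 224.]
side call_top 0.55 [ 0.216 -0.298  0.068] [367. 201.]
side call_top 0.47 [ 0.361 -0.27   0.069] [320. 192.]
side call_top 0.17 [ 0.582 -0.218  0.018] [253. 193.]
side wareboard 0.67 [ 0.576 -0.    -0.003] [218. 236.]
side callbox 0.94 [ 0.217 -0.3   -0.002] [364. 218.]
side callbox 0.61 [ 0.36  -0.265 -0.   ] [319. 209.]
```

View pics/top.png

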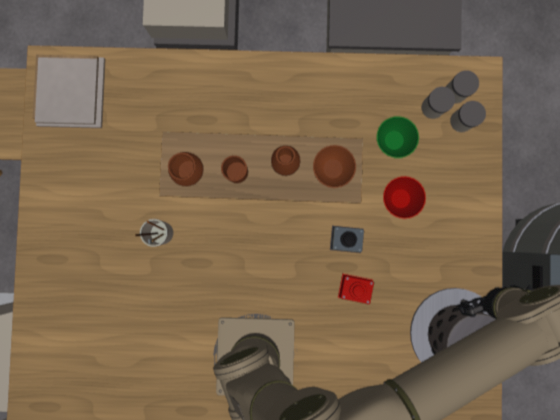

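View pics/side.png

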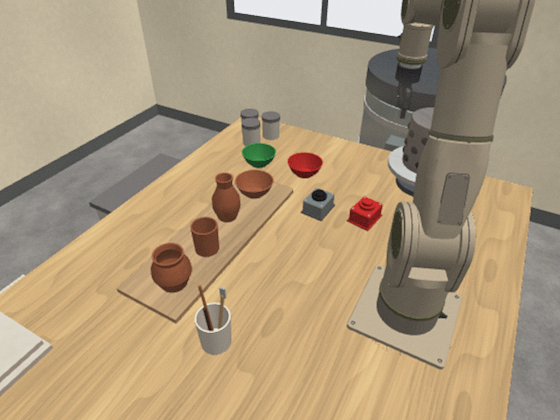

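The top view shows the vase at (285,157), the terracotta bowl at (334,166), the grey box at (348,240) and the red decoy at (357,289). The green and red bowls are off the board, and the tool pot is at (153,233). The side view agrees. I'll close the fingers and travel high to a point above the vase.

Emit:
move_arm:
  plan: [0,0,0,0,0,-0.05,0,0,0,0,0.05,-0.033,-0.05,0,0,0,0,0.1,-0.065,-0.05,0,0,0,0,0.15,-0.098,-0.05,0,0,0,0,0.2,-0.13,-0.05,0,0,0,0,0.25,-0.163,-0.05,0,0,0,0,0.3,-0.196,-0.05,0,0,0,0,0.35,-0.228,-0.05,0,0,0,0,0.4,-0.26,-0.05,0,0,0,0,0.45,-0.293,-0.05,0,0,0,0,0.5,-0.326,-0.05,0,0,0,0,0.525,-0.342,-0.05,0]

```text
clock: 2.4
position: [0.5929, -0.071, 0.3]
ee_rot: [0.983, 0.185, 0.0, -0.001]
ft_force: [-0.2, -0.0, -0.3]
grip_width: 0.002
grasp_force: 0.0
```

```bash
cat >> h.py <<'E'
from scipy.spatial.transform import Rotation as R
def wrist(labels,name):
    o=manip.get_obs(); c=manip.camera("wrist"); cv2.imwrite(f"pics/{name}.png",c["color"][:,:,::-1])
    r=R.from_quat(o["ee_rot"]); P=np.array(o["position"])
    print(round(float(o["clock"]),2),np.round(P,4),np.round(o["ee_rot"],4),"tilt",round(np.degrees(np.arccos(-r.as_matrix()[2,2])),2),o["grip_width"],np.round(o["ft_force"],2))
    for l in labels:
        for d in manip.tip_of(c,l)[:3]:
            t=(np.array(c["mount"])@np.append(d["position"],1))[:3]
            print(l,round(d["conf"],2),"tool",np.round(t,4),"world",np.round(P+r.apply(t),4))
E
python3 - <<'E'
from h import *
wrist(("vase_mouth","bowl_mouth","call_top","vase","bowl"),"w1")
E
```

```text
2.4 [ 0.5929 -0.071   0.3   ] [ 9.827e-01  1.852e-01  3.000e-04 -6.000e-04] tilt 0.08 0.0024838452329021495 [-0.16 -0.05 -0.32]
vase_mouth 0.87 tool [-0.001   0.0051  0.1323] world [ 0.5939 -0.0759  0.1677]
bowl_mouth 0.95 tool [-0.0494  0.3471  0.246 ] world [ 0.6734 -0.4119  0.0536]
bowl_mouth 0.73 tool [-0.069   0.1351  0.2258] world [ 0.578  -0.2216  0.074 ]
bowl_mouth 0.65 tool [-0.2251  0.2985  0.2412] world [ 0.492  -0.4307  0.0583]
vase 0.74 tool [-0.0028  0.003   0.2812] world [ 0.5915 -0.0745  0.0188]
bowl 0.94 tool [-0.0685  0.134   0.2838] world [ 0.5781 -0.2203  0.0159]
bowl 0.94 tool [-0.0481  0.3457  0.2981] world [ 0.6741 -0.4101  0.0015]
bowl 0.73 tool [-0.2214  0.3001  0.2958] world [ 0.4961 -0.4307  0.0037]
```

View pics/w1.png

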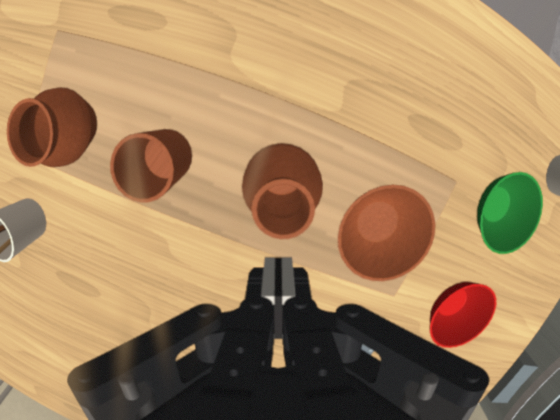

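The wrist view shows the vase mouth at (283,208) just ahead of the shut fingers at (280,265), the real bowl at (387,232), and the decoys further right. I'll descend to 25 mm above the vase mouth and hold.

Emit:
move_arm:
  plan: [0,0,0,-0.001,0.0045,0.03,0,0,0,0,-0.001,0.0045,0.06,0,0,0,0,-0.001,0.0045,0.08,0,0,0,0,-0.001,0.0045,0.088,0,0,0,0,-0.001,0.0045,0.088,0,0,0,0,-0.001,0.0045,0.088,0]

```text
clock: 3.45
position: [0.5928, -0.0796, 0.2132]
ee_rot: [0.983, 0.183, 0.001, 0.0]
ft_force: [0.5, 0.3, 0.2]
grip_width: -0.004
grasp_force: 0.0
```

```bash
python3 - <<'E'
from h import *
wrist(("vase_mouth","bowl_mouth"),"w2")
c=manip.camera("side"); cv2.imwrite("pics/s2.png",cv2.resize(c["color"][100:260,150:350,::-1],None,fx=3,fy=3))
E
```

```text
3.45 [ 0.5928 -0.0796  0.2132] [9.831e-01 1.831e-01 8.000e-04 3.000e-04] tilt 0.09 -0.003648151011953793 [0.53 0.26 0.19]
vase_mouth 0.98 tool [-0.0003 -0.0034  0.0449] world [ 0.5914 -0.0765  0.1683]
bowl_mouth 0.77 tool [-0.0618  0.1255  0.1373] world [ 0.5806 -0.219   0.0759]
bowl_mouth 0.75 tool [-0.2211  0.2919  0.1577] world [ 0.4919 -0.4315  0.0555]
bowl_mouth 0.65 tool [-0.0419  0.3405  0.1574] world [ 0.6766 -0.4124  0.0561]
```

View pics/s2.png

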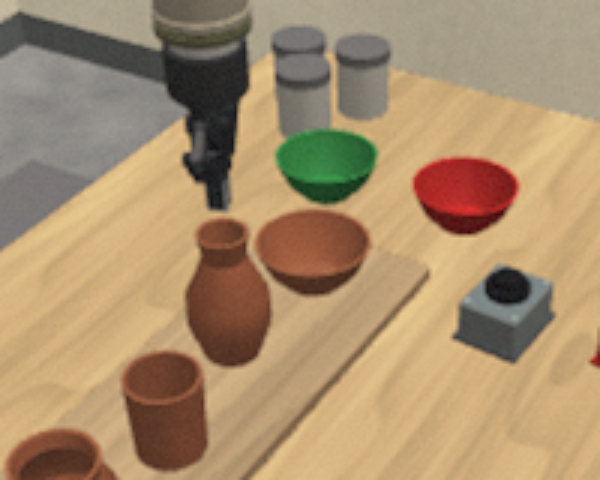

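The side crop shows the fingertips at (218,205) clear above the vase mouth at (223,230), centred to within 4 mm. I'll nudge slightly and hold for more than 2 s, then rise.

Emit:
move_arm:
  plan: [0,0,0,0,-0.002,0,0,0,0,0,0,-0.002,0,0,0,0,0,0,-0.002,0,0,0,0,0,0,-0.002,0,0,0,0,0,0,-0.002,0,0,0,0,0,0,-0.002,0,0,0,0,0,0,-0.002,0,0,0,0,0,0,-0.002,0,0,0,0,0,0,-0.002,0,0,0,0,0,0,-0.002,0,0,0,0,0,0,-0.002,0,0,0,0,0,0,-0.002,0,0]

```text
clock: 5.15
position: [0.5917, -0.0774, 0.212]
ee_rot: [0.983, 0.183, -0.0, 0.0]
ft_force: [0.4, -0.1, 0.3]
grip_width: 0.004
grasp_force: 0.0
```

Emit:
move_arm:
  plan: [0,0,0,0,0,0,0,0,0,0,0,0,0,0,0,0,0,0,0,0,0,0,0,0,0,0,0,0,0,0,0,0,0,0,0,0,0,0,0,0,0,0,0,0,0,0,0,0,0]

```text
clock: 6.02
position: [0.5917, -0.0774, 0.212]
ee_rot: [0.983, 0.183, -0.0, 0.0]
ft_force: [0.4, -0.2, -0.6]
grip_width: 0.001
grasp_force: 0.0
```

Emit:
move_arm:
  plan: [0,0,0,0,0,-0.04,0,0,0,0,0,0,-0.07,0,0,0,0,-0.02,0.043,-0.07,0,0,0,0,-0.041,0.086,-0.07,0,0,0,0,-0.062,0.128,-0.07,0,0,0,0,-0.062,0.128,-0.03,0,0,0,0,-0.062,0.128,0.02,0,0,0,0,-0.062,0.128,0.06,0,0,0,0,-0.062,0.128,0.085,0,0,0,0,-0.062,0.128,0.094,0,0,0,0,-0.062,0.128,0.094,0,0,0,0,-0.062,0.128,0.094,0]

```text
clock: 7.52
position: [0.5808, -0.2194, 0.1194]
ee_rot: [0.983, 0.183, 0.001, 0.001]
ft_force: [0.3, 0.2, 0.4]
grip_width: 0.001
grasp_force: 0.0
```

```bash
python3 - <<'E'
from h import *
wrist(("bowl_mouth","call_top","callbox"),"w3")
E
```

```text
7.53 [ 0.5808 -0.2194  0.1194] [9.831e-01 1.833e-01 9.000e-04 5.000e-04] tilt 0.12 0.0009294254454301208 [0.31 0.15 0.39]
bowl_mouth 0.78 tool [0.0186 0.2131 0.0648] world [ 0.6751 -0.4115  0.055 ]
bowl_mouth 0.57 tool [-0.0014  0.0025  0.0464] world [ 0.5805 -0.2222  0.073 ]
```

View pics/w3.png

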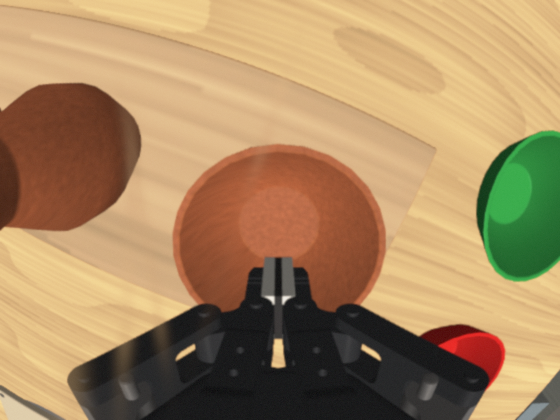

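The picture shows the fingertips at (278,262) centred over the terracotta bowl, whose rim spans columns 175–385. They are about 26 mm above the rim, so I'll hold here for 2.4 s.

Emit:
move_arm:
  plan: [0,0,0,0,0.001,0.001,0,0,0,0,0,0.001,0.001,0,0,0,0,0,0.001,0.001,0,0,0,0,0,0.001,0.001,0,0,0,0,0,0.001,0.001,0,0,0,0,0,0.001,0.001,0,0,0,0,0,0.001,0.001,0,0,0,0,0,0.001,0.001,0,0,0,0,0,0.001,0.001,0,0,0,0,0,0.001,0.001,0,0,0,0,0,0.001,0.001,0,0,0,0,0,0.001,0.001,0]

```text
clock: 9.22
position: [0.5804, -0.2201, 0.117]
ee_rot: [0.983, 0.183, 0.0, 0.0]
ft_force: [-0.4, -0.5, 1.0]
grip_width: -0.002
grasp_force: 0.0
```

Emit:
move_arm:
  plan: [0,0,0,0,0,0,0,0,0,0,0,0,0,0,0,0,0,0,0,0,0,0,0,0,0,0,0,0,0,0,0,0,0,0,0,0,0,0,0,0,0,0,0,0,0,0,0,0,0]

```text
clock: 10.1
position: [0.5804, -0.2201, 0.117]
ee_rot: [0.983, 0.183, 0.0, 0.0]
ft_force: [-0.5, -0.3, -0.0]
grip_width: -0.001
grasp_force: 0.0
```

Emit:
move_arm:
  plan: [0,0,0,0,0,-0.04,0,0,0,0,0,0,-0.08,0,0,0,0,-0.045,-0.007,-0.09,0,0,0,0,-0.09,-0.014,-0.09,0,0,0,0,-0.135,-0.021,-0.09,0,0,0,0,-0.18,-0.028,-0.09,0,0,0,0,-0.223,-0.035,-0.09,0,0,0,0,-0.223,-0.035,-0.06,0,0,0,0,-0.223,-0.035,-0.04,0,0,0,0,-0.223,-0.035,-0.04,0,0,0,0,-0.223,-0.035,-0.04,0]

```text
clock: 11.48
position: [0.3602, -0.268, 0.1578]
ee_rot: [0.983, 0.183, 0.0, 0.0]
ft_force: [0.0, 0.2, -0.2]
grip_width: -0.0
grasp_force: 0.0
```

```bash
python3 - <<'E'
from h import *
wrist(("call_top","callbox"),"w4")
E
```

```text
11.47 [ 0.3602 -0.268   0.1578] [9.830e-01 1.835e-01 3.000e-04 4.000e-04] tilt 0.06 -0.0001307953830685849 [ 0.01  0.15 -0.18]
call_top 0.72 tool [0.0048 0.0032 0.0877] world [ 0.3659 -0.2693  0.0702]
callbox 0.56 tool [0.0041 0.0008 0.1594] world [ 0.3645 -0.2673 -0.0016]
```

View pics/w4.png

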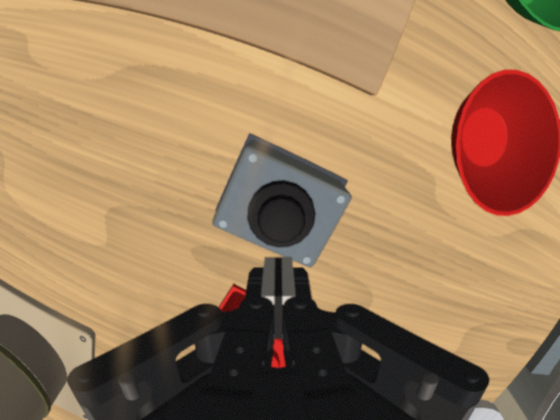

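The grey box is directly ahead, with its black button at (282,215), and the red box is mostly hidden behind the fingers. I'll press down in small steps.

Emit:
move_arm:
  plan: [0,0,0,0.003,0.002,0.03,0,0,0,0,0.003,0.002,0.055,0,0,0,0,0.003,0.002,0.063,0,0,0,0,0.003,0.002,0.067,0,0,0,0,0.003,0.002,0.07,0,0,0,0,0.003,0.002,0.072,0,0,0,0,0.003,0.002,0.072,0,0,0,0,0.003,0.002,0.072,0]

```text
clock: 12.62
position: [0.3636, -0.2688, 0.0854]
ee_rot: [0.983, 0.183, 0.0, 0.0]
ft_force: [-0.7, -0.1, 3.1]
grip_width: 0.002
grasp_force: 1.8
```

Emit:
move_arm:
  plan: [0,0,0,0,0,0.001,0,0,0,0,0,0,0.0015,0,0,0,0,0,0,0.002,0,0,0,0,0,0,0.002,0]

```text
clock: 13.12
position: [0.3637, -0.2689, 0.0844]
ee_rot: [0.983, 0.183, 0.0, 0.001]
ft_force: [-6.6, 5.2, 21.9]
grip_width: -0.005
grasp_force: 10.7
```

It bottomed out: the force jumped to 22 N. Now I'll lift off.

Emit:
move_arm:
  plan: [0,0,0,0,0,0,0,0,0,0,0,0,-0.005,0,0,0,0,0,0,-0.02,0,0,0,0,0,0,-0.06,0,0,0,0,0,0,-0.1,0,0,0,0,0,0,-0.12,0,0,0,0,0,0,-0.12,0,0,0,0,0,0,-0.12,0]

```text
clock: 14.12
position: [0.3628, -0.2684, 0.2023]
ee_rot: [0.983, 0.183, -0.0, -0.0]
ft_force: [-0.7, -0.3, -0.8]
grip_width: -0.001
grasp_force: 0.0
```

```bash
python3 - <<'E'
from h import *
wrist(("call_top","vase","bowl"),"w5")
c=manip.camera("side"); cv2.imwrite("pics/s5.png",c["color"][:,:,::-1])
E
```

```text
14.12 [ 0.3628 -0.2684  0.2023] [ 9.831e-01  1.833e-01 -4.000e-04 -4.000e-04] tilt 0.06 -0.001311020349927406 [-0.75 -0.34 -0.81]
call_top 0.68 tool [0.0003 0.0036 0.1298] world [ 0.3642 -0.2715  0.0725]
```

View pics/s5.png

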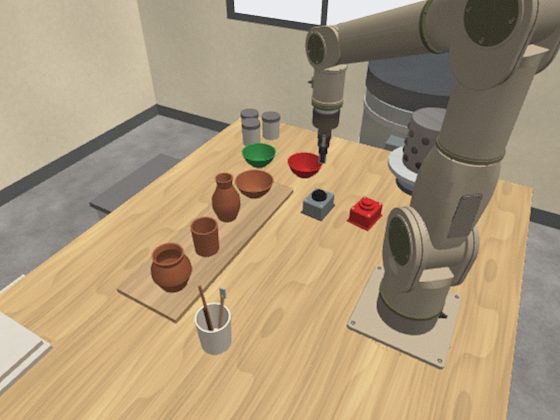

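The pots and tool pot are where they were, the button at (319,195) is back up (72.5 mm), and the gripper at (323,155) is clear of everything.

```bash
python3 -c "
from workcell import manip
print(manip.hand_in())"
```

```text
the job is handed in; nothing more can be done
None
```

I pointed at the vase and then the bowl, each for over 2 s at about 25 mm without touching, then pressed the grey box's call button fully down and let it come back up, with no pots moved; the job was handed in at about 14 s.

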